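Push the vial block home in the corner of the torch stop

ROBOT

A 7-joint arm with a two-finger parallel gripper is mounted at the origin on the work surface. World frame = base frame: x ahead of the robot, y to its left, z up, the work surface at z = 0. Lengths are in mm, angles in rad, forces in N, time in s.
With the tool pointing down it reaches from about 350 to 900 mm from the base axis. Payload 19.9 kg.
Tool frame: the origin (TCP) lies midway between the tips of the shut fingers; the grasp point (between the pads) lies 19 mm behind it; z points along the fingers, y is the line along which they close (so a half turn about z gives the same grasp; the last joint's range is limited). The gripper opens to 94 mm and grips with 3 to 60 N. Pads are 16 mm wide; open, the fingers measure 119 mm over their backs; the gripper's body (75 mm by 177 mm) begins 78 mm behind the grasp point.
Start: joints at [-1.339, 0.417, -0.01, 1.614, 0.005, 1.111, -0.053], TCP at [168.383, 601.869, 205.425] pointing down, gripper open.
Joint ranges: [-2.81, 2.81], [-0.39, 2.02], [-1.27, 1.25], [0.06, 2.57], [-1.19, 4.33], [0.19, 2], [-2.82, 2.82]. Speed limits (rad/s): [1.89, 1.89, 2.39, 2.39, 3.01, 3.01, 3.01].

INTERFACE

Orientations are given as a unit quaternion [w, x, y, z].
In Python, from cell import get_obs, camera, manip, masks_of, spot_point gives the robot as it stands. The module is installed in compiled form; this text tells all that it offers.
- The arm moves only by the shell command python3 -m jog 'ROWS' [FORCE]. ROWS is JSON, a list of rows, each a list of 3 entries, a list of its own where there are three numbers: the opening, from -1 (shut) to 1 (fully open), then the shift along the tool's x, y, z normalised to -1 to 1, where 1 is 60 cm, then the turn, a rotation vector about the tool's x, y, z normalised to -1 to 1, where 1 is 180 degrees. A call has 1 to 5 rows; each row is the pose to reach, as a shift and turn from the pose commanded when the call began, along the tool's axes at that moment, turning the shorter way round; what a row does not reach only later rows make up. A row lasts 1/10 s, in which the tool goes at most 50 mm and 8.59 degrees, less where a joint would pass 70% of its speed; a pose out of reach is approached as far as the arm can. A call with a number of a shift or a turn outside -1 to 1 is refused whole. A call with a gripper value outside its range is refused whole. The fingers move at their own pace and stop on an object; FORCE is the grip in N (left out, the last holds). Time passes only in rows, so rows that repeat a pose let the fingers close. It gives the time, the measured TCP pose, the force, the opening and the grip force at its end, in the units of the state.
- get_obs(): the state, without advancing time (a new reading comes with each control period).
- camera(name): name is "scene" or "top"; returns a dict with "image" (384x512x3 uint8, red, green, blue), "fovy" (degrees; the focal length in pixels is half the picture's height over the tangent of half this angle, whatever the lens; pixels are square), "cx", "cy" (the principal point, pixels), "rvec" (rotation vector, rad) and "tvec" (3), from world to camera coordinates, as OpenCV has them. Camera axes: x right, y down, z forward; pixel columns grow to the right and rows downward; lengths in mm; the calibration is good to about 2 mm. A picture is of the moment at which its call begins. There is no depth.
- manip.sign_off(): hands the job in; it is judged then, once.
Trained networks look in a picture, given as the dict that the camera call returned (one of the last four; its "shot" number tells which), for a name from the list of things; names that differ only in an ending like _2 or _b are one class to them, and where a whole thing is asked for, a point or a joint stands for the part that bears it (a point fixed in the world has none). Each returns a list of dicts, best first, with "confidence" (0 to 1); they miss things now and then, are a little off and sometimes report something else, mostly with a low value. They report only what shows in the picture. A call takes as long as a camera call. They do not tell look-alikes from the thing itself.
- masks_of(query, picture): "mask" (384x512 bool, what is visible of it) and "rect" ([left, top, width, height] in pixels, round what is visible of it).
- spot_point(query, picture): "pixel" ([row, column] in pixels: a listed point, or the origin of a listed thing).
The state is a dict: "clock": time; "qpos": joint angles; "dq": joint speeds; "tau": joint torques, N m; "tcp_pos": TCP position; "tool_rot": TCP orientation; "ft_force": force on the tool from outside, world axes, zero at the start; "wrist_torque": the same for the moment, N m; "gripper_width": finger opening in mm; "grip_force": force on a finger pad.
Only numpy, scipy, OpenCV 4.12 (cv2) and the standard library are available. Lean on these libraries where they do the work, as an engineer would, in place of code of your own. Each camera call takes 0.05 s, during which the arm holds its last target. There are 200 camera calls.

TASK

Push the big grey block that carries the two vials along the bench, with the outside of the fingers, until it is fully home in the inner corner of the L-shaped metal stop in front of the inspection torch: a long side flush against the stop's long arm and an end flush against its short arm. Do not lift the block, do not touch the vials and keep them standing in their wells, and leave everything else on the bench where it is. Then move the hand clear.

Things in the scene. Friction and masses are not known exactly. Their poses are not given: they have to be found in the camera images.
- block: loose grey plastic block, 96 mm (its x) by 120 mm (its y), 32 mm tall, about 0.4 kg; too wide to grip. Two wells in line along its y, 28 mm either side of the centre, each with a loose vial whose cap rises to 80 mm above the bench. Origin: centre of its underside. Starts within 0.3 rad of its final yaw, on the open side of the L. Pushing it takes about 2 to 6 N
- station: fixed L-shaped dark steel stop on a paper sheet (flat, no obstacle). Origin: inner corner of the L at bench level; place and yaw vary. Arms 22 mm tall, 14 mm thick. Long arm: inner face on the station's x = 0 plane, 300 mm from the corner towards its -y. Short arm: inner face on its y = 0 plane, 100 mm from the corner towards its -x
- home (a point): fixed point on the bench where the block's origin lies when it is home: station x = -48 mm, y = -60 mm; the block's y axis is then parallel to the station's y. The block starts 75 to 105 mm short of it along the station's x and 60 to 140 mm short along its y
- torch (a point): centre of the front lens of the silver torch clamped behind the short arm, 60 mm above the bench. The torch, 36 mm across, runs 135 mm from here along the station's +y; its top is 78 mm above the bench
- vial_left: capped amber glass vial, 26 mm across and 72 mm tall, standing loose in one well of the block (well floor 8 mm above the bench). Origin: centre of its underside
- vial_right: the like vial in the block's other well. Origin: centre of its underside
- empty_block: grey plastic block 56 x 96 x 30 mm with three small empty wells; a bystander. Origin: centre of its underside
- jar: squat amber jar, 54 mm across, 62 mm tall; a bystander. Origin: centre of its underside
- beaker: glass beaker, 64 mm across, 70 mm tall; a bystander. Origin: centre of its underside
- spare_vial: capped amber vial, 26 mm across, 72 mm tall, standing by itself on the bench; a bystander. Origin: centre of its underside
- dish: clear flat dish, 88 mm across, 16 mm tall; a bystander. Origin: centre of its underside
- spatula: slim steel lab spatula, 170 x 14 x 5 mm, lying on the bench beyond the long arm; a bystander. Origin: centre of its underside; it lies along its own x axis
There are look-alikes about, which are no part of the job. Leave any pink or yellow look-alike of the vial_right alone.

How it is judged:
By the outcome, as a careful person would: the job done as asked, in the order asked, and still so for the second after the job is handed in, with the robot touching nothing.
It also fails if it takes over 58 s, if anything falls off the work surface, if the arm or the gripper's body presses on something with over 40 N, if the wrist force passes 120 N, or if a joint passes its speed limit or range.

## Working session

There is one attempt and no reset: what is moved stays moved. The work goes in short steps, Python scripts to look and compute and a shell command to move; the robot and the scene stay as the last step left them, time stands still between calls to the robot, and variables do not carry over. Pictures are saved under pics/ and viewed, at most 10 in all, crops included, and the job is handed in when it is done.

```bash
mkdir -p pics; cat > h.py <<'E'
import numpy as np, cv2
from cell import get_obs, camera, manip, masks_of, spot_point
def K(p):
    f=384/2/np.tan(np.radians(p['fovy'])/2); return np.array([[f,0,p['cx']],[0,f,p['cy']],[0,0,1.]])
def ray(p,rc,z):
    R=cv2.Rodrigues(np.array(p['rvec'],float))[0]; t=np.array(p['tvec'],float).ravel()
    d=R.T@np.linalg.inv(K(p))@np.array([rc[1],rc[0],1.]); c=-R.T@t
    return c+d*(z-c[2])/d[2]
def proj(p,X):
    q=cv2.projectPoints(np.array(X,float).reshape(-1,1,3),np.array(p['rvec'],float),np.array(p['tvec'],float),K(p),None)[0].reshape(-1,2)
    return q
def save(p,n): cv2.imwrite('pics/'+n,p['image'][:,:,::-1])
E
python3 - <<'E'
from h import *
o=get_obs(); print(o['clock'],o['tcp_pos'],o['tool_rot'])
for n in ['top','scene']:
    p=camera(n); save(p,n+'0.png'); print(n,p['fovy'])
    for q,z in [('home',0),('station',0),('torch',60),('block',0),('vial_left',8),('vial_right',8),('empty_block',0),('jar',0),('beaker',0),('spare_vial',0),('dish',0),('spatula',0)]:
        for r in spot_point(q,p)[:4]:
            print(q,np.round(r['pixel']),round(r['confidence'],2),np.round(ray(p,r['pixel'],z)))
E
```

```text
0.0 [168.31524847 601.53481677 204.82457997] [-2.28542937e-05  1.35957557e-01  9.90714487e-01 -5.90340832e-04]
top 50.83211000083598
home [173. 229.] 0.68 [607.  70.   0.]
home [206. 266.] 0.43 [529. -21.   0.]
station [152. 208.] 0.57 [657. 123.   0.]
torch [168. 196.] 0.95 [607. 139.  60.]
vial_left [209. 247.] 0.59 [520.  25.   8.]
vial_right [268. 299.] 0.72 [ 385. -101.    8.]
vial_right [287. 255.] 0.65 [340.   1.   8.]
vial_right [209. 268.] 0.49 [522. -25.   8.]
vial_right [283. 221.] 0.49 [346.  81.   8.]
empty_block [215. 124.] 0.84 [499. 319.   0.]
empty_block [229. 188.] 0.62 [470. 163.   0.]
jar [229. 190.] 0.76 [469. 160.   0.]
beaker [209. 392.] 0.98 [ 529. -318.    0.]
spare_vial [156. 356.] 0.75 [ 654. -233.    0.]
spare_vial [211. 255.] 0.4 [517.   6.   0.]
dish [264. 385.] 0.79 [ 400. -301.    0.]
spatula [128. 292.] 0.64 [720. -79.   0.]
spatula [173. 229.] 0.53 [607.  71.   0.]
scene 55.15485073124711
home [230. 291.] 0.73 [607.  62.   0.]
station [248. 321.] 0.77 [654. 129.   0.]
station [165. 172.] 0.23 [ 380. -303.    0.]
torch [214. 333.] 0.85 [609. 148.  60.]
block [208. 271.] 0.74 [532.   6.   0.]
block [202. 282.] 0.68 [505.  29.   0.]
vial_left [204. 280.] 0.75 [525.  26.   8.]
vial_right [173. 311.] 0.8 [374.  92.   8.]
vial_right [205. 257.] 0.69 [539. -28.   8.]
vial_right [165. 277.] 0.52 [345.  -5.   8.]
vial_right [172. 245.] 0.49 [396. -86.   8.]
empty_block [211. 402.] 0.72 [496. 314.   0.]
jar [196. 337.] 0.73 [462. 163.   0.]
beaker [198. 145.] 0.75 [ 543. -314.    0.]
beaker [255. 218.] 0.34 [708. -81.   0.]
dish [163. 174.] 0.63 [ 367. -301.    0.]
dish [232. 160.] 0.62 [ 657. -229.    0.]
spatula [259. 217.] 0.73 [718. -79.   0.]
spatula [214. 333.] 0.6 [532. 153.   0.]
spatula [162. 171.] 0.39 [ 364. -312.    0.]
```

View pics/top0.png

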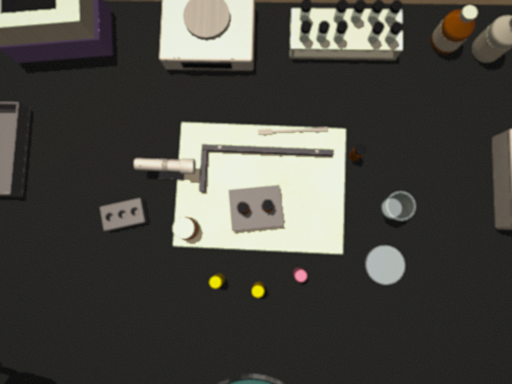

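View pics/scene0.png

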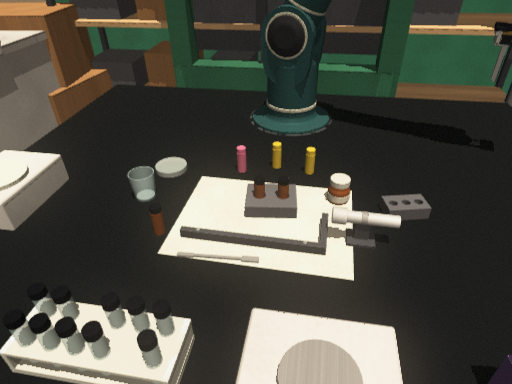

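The top view shows the grey block with two dark vials at about (row 208, col 256), and the L corner at about (150, 205) with its long arm running right to column 332. The torch is at (165, 190) and the jar at (229, 187).

Possible mix-ups:
- **Block:** the real one at (208, 256), against empty_block at (215, 124).
- **Vials:** the block's own at (209, 244) and (206, 268). The look-alikes are yellow at (282, 216) and (291, 258), and pink at (276, 301). spare_vial is at (156, 356).

I choose the block at (208, 256) because it is the one carrying two vials. Next I fit the poses.

```bash
cat > fit.py <<'E'
from h import *
from scipy.optimize import minimize
def box(x0,x1,y0,y1,h): return [(x,y,z) for x in(x0,x1) for y in(y0,y1) for z in(0,h)]
def cyl(x,y,z0,z1,r): return [(x+r*np.cos(a),y+r*np.sin(a),z) for a in np.linspace(0,6.28,16) for z in(z0,z1)]
BL=[box(-48,48,-60,60,32),cyl(0,28,32,80,13),cyl(0,-28,32,80,13)]
ST=[box(0,14,-300,14,22),box(-100,14,0,14,22)]
S=4
def sil(p,parts,v):
    c,s=np.cos(v[2]),np.sin(v[2]); m=np.zeros((384*S,512*S),np.uint8)
    for q in parts:
        q=np.array(q,float); w=np.c_[v[0]+c*q[:,0]-s*q[:,1],v[1]+s*q[:,0]+c*q[:,1],q[:,2]]
        u=(proj(p,w)+.5)*S
        cv2.fillConvexPoly(m,cv2.convexHull(np.round(u).astype(np.int32)),255)
    return cv2.resize(m,(512,384),interpolation=cv2.INTER_AREA)/255.
def fit(views,parts,v0):
    def cost(u): return sum(np.abs(sil(p,parts,[u[0],u[1],u[2]/100])-m).sum() for p,m in views)
    u0=np.array([v0[0],v0[1],v0[2]*100])
    best=minimize(cost,u0,method='Nelder-Mead',options=dict(initial_simplex=np.vstack([u0]+[u0+d for d in np.diag([12,12,10])]),xatol=.05,fatol=.5))
    return np.r_[best.x[:2],best.x[2]/100],best.fun,sum(m.sum() for _,m in views)
def getmask(n,p,near):
    rs=masks_of(n,p); 
    if not rs: return None
    px=proj(p,[near])[0]
    def d(r): l,t,w,h=r['rect']; return np.hypot(l+w/2-px[0],t+h/2-px[1])
    r=min(rs,key=d); return r['mask'] if d(r)<25 else None
def overlay(p,fits,n,z=None):
    im=cv2.resize(p['image'][:,:,::-1],None,fx=4,fy=4,interpolation=cv2.INTER_CUBIC)
    for parts,v in fits:
        m=(cv2.resize(sil(p,parts,v),None,fx=4,fy=4)>.5).astype(np.uint8)
        cv2.drawContours(im,cv2.findContours(m,0,2)[0],-1,(0,0,255),1)
    if z: im=im[z[0]*4:z[1]*4,z[2]*4:z[3]*4]
    cv2.imwrite('pics/'+n,im)
E
python3 - <<'E'
from fit import *
P={n:camera(n) for n in('top','scene')}
F=[]
for nm,parts,v0,near in [('station',ST,(656,126,0),(620,30,10)),('block',BL,(527,0,0.05),(527,0,30))]:
    V={n:getmask(nm,p,near) for n,p in P.items()}
    for k in (('top',),('scene',),('top','scene')):
        vs=[(P[n],V[n].astype(float)) for n in k if V[n] is not None]
        if vs: r=fit(vs,parts,v0); print(nm,k,np.round(r[0],3),r[1:])
    F.append((parts,r[0]))
overlay(P['top'],F,'ov1.png',(110,250,160,350))
overlay(P['scene'],F,'ov2.png',(160,270,170,350))
a=cv2.imread('pics/ov1.png');b=cv2.imread('pics/ov2.png')
b=cv2.resize(b,(a.shape[1],int(b.shape[0]*a.shape[1]/b.shape[1])));c=np.vstack([a,b]);print(c.shape)
k=min(800/c.shape[1],600/c.shape[0]);cv2.imwrite('pics/ov.png',cv2.resize(c,None,fx=k,fy=k,interpolation=cv2.INTER_AREA))
E
```

```text
station ('top',) [6.65075e+02 1.35094e+02 2.90000e-02] (np.float64(17019.4431372549), np.float64(18429.0))
station ('scene',) [6.70289e+02 1.37682e+02 7.30000e-02] (np.float64(11094.149019607845), np.float64(13302.0))
station ('top', 'scene') [6.61000e+02 1.32153e+02 1.04000e-01] (np.float64(28134.49019607843), np.float64(31731.0))
block ('top',) [5.2346e+02 4.1530e+00 1.1900e-01] (np.float64(232.4823529411765), np.float64(2036.0))
block ('top', 'scene') [5.2346e+02 4.1530e+00 1.1900e-01] (np.float64(232.4823529411765), np.float64(2036.0))
(1024, 760, 3)
```

View pics/ov.png

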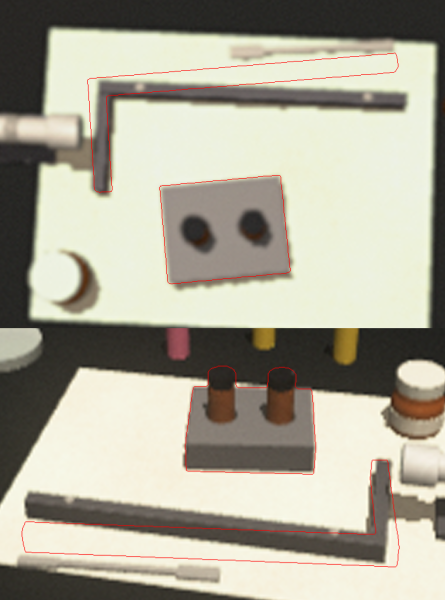

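The crop confirms the choice: a grey block with two dark-capped amber vials, no pink or yellow, and its outline fits well. The station mask wrongly includes the paper sheet, so I'll fit the dark steel by threshold instead.

```bash
python3 - <<'E'
from fit import *
def stfit(p,roi,v0):
    g=p['image'].mean(2); m=np.clip((175-g)/90.,0,1)
    def cost(u): return (np.abs(sil(p,ST,[u[0],u[1],u[2]/100])-m)*roi).sum()
    u0=np.array([v0[0],v0[1],v0[2]*100.])
    b=minimize(cost,u0,method='Nelder-Mead',options=dict(initial_simplex=np.vstack([u0]+[u0+d for d in np.diag([8,8,6])]),xatol=.05,fatol=.2))
    return np.r_[b.x[:2],b.x[2]/100],b.fun,(m*roi).sum()
F=[]
p=camera('top'); roi=np.zeros((384,512)); roi[141:162,203:340]=1; roi[141:197,198:222]=1
r=stfit(p,roi,(655,124,-.04)); print('top',r); v=r[0]
q=camera('scene'); roi2=np.zeros((384,512),np.uint8)
c=(proj(q,[(v[0]+np.cos(v[2])*a-np.sin(v[2])*b,v[1]+np.sin(v[2])*a+np.cos(v[2])*b,z) for a,b,z in [(-14,-312,0),(30,-312,0),(30,12,0),(-14,12,22)]])).astype(np.int32)
cv2.fillConvexPoly(roi2,cv2.convexHull(c),1)
print('scene',stfit(q,roi2,v))
m=getmask('block',p,(527,0,30)); b=fit([(p,m.astype(float))],BL,(523,4,.1))[0]; print(b)
overlay(p,[(ST,v),(BL,b)],'a.png',(120,240,170,350)); overlay(q,[(ST,v),(BL,b)],'b.png',(160,270,170,350))
a=cv2.imread('pics/a.png');bb=cv2.imread('pics/b.png');cc=np.vstack([a,bb]);k=600/cc.shape[0];cv2.imwrite('pics/ov3.png',cv2.resize(cc,None,fx=k,fy=k,interpolation=cv2.INTER_AREA))
R=np.array([[np.cos(v[2]),-np.sin(v[2])],[np.sin(v[2]),np.cos(v[2])]])
print('block in station',R.T@(b[:2]-v[:2]),b[2]-v[2],'home',v[:2]+R@[-48,-60])
np.save('st.npy',v)
E
```

```text
top (array([ 6.57099519e+02,  1.23019586e+02, -1.92112901e-02]), np.float64(290.24618736383445), np.float64(1118.1481481481483))
scene (array([ 6.57082050e+02,  1.22659561e+02, -2.22920858e-02]), np.float64(293.9511982570806), np.float64(1483.5555555555557))
[5.23768982e+02 4.40838353e+00 1.25216489e-01]
block in station [-131.02739962 -121.15060859] 0.14442777902774773 home [607.95576994  63.95274258]
```

View pics/ov3.png

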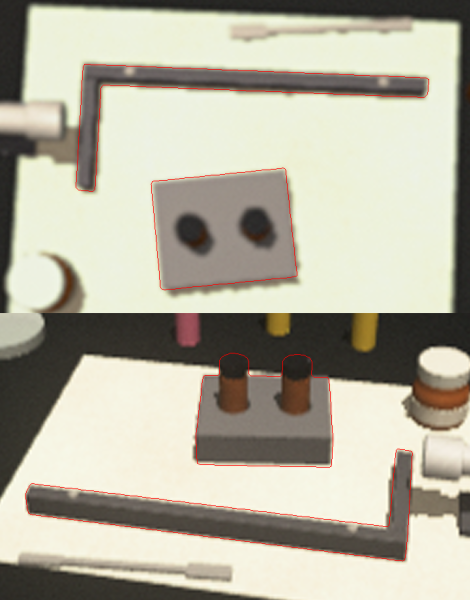

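```bash
cat > go.py <<'E'
import sys; from h import *
from scipy.spatial.transform import Rotation as Ro
# usage: go.py sx sy z toolYawRelStation_deg (tool y vs station x axis)
v=np.load('st.npy'); sx,sy,z,a=map(float,sys.argv[1:5]); c,s=np.cos(v[2]),np.sin(v[2])
T=np.array([v[0]+c*sx-s*sy,v[1]+s*sx+c*sy,z]); A=np.radians(a)+v[2]
Y=np.array([np.cos(A),np.sin(A),0]);Z=np.array([0,0,-1.]);X=np.cross(Y,Z)
o=get_obs(); q=o['tool_rot']; R=Ro.from_quat([q[1],q[2],q[3],q[0]])
d=R.inv().apply(T-o['tcp_pos'])/600; t=(R.inv()*Ro.from_matrix(np.c_[X,Y,Z])).as_rotvec()/np.pi
p=np.array(o['tcp_pos'][:2])-v[:2]
print('now st',np.round([c*p[0]+s*p[1],-s*p[0]+c*p[1],o['tcp_pos'][2]],1),'F',np.round(o['ft_force'],1),'w',o['gripper_width'],'q',np.round(o['qpos'],2),'t',o['clock'])
print('shift',np.round(d,4).tolist(),'turn',np.round(t,4).tolist(),'mm',np.linalg.norm(d)*600)
E
python3 go.py -214 -121 205 90
```

```text
now st [-497.9  469.3  205.4] F [-0.4 -1.1 -0.8] w 94.06908655972113 q [-1.34  0.42 -0.01  1.61  0.    1.11 -0.05] t 1.75
shift [-0.7048, -0.8338, 0.0008] turn [-0.0, 0.0, -0.0807] mm 655.0435572767415
```

```bash
R='x'; python3 -m jog '[[0.4,[-0.7048,-0.8338,0],[0,0,-0.0807]],[0.4,[-0.7048,-0.8338,0],[0,0,-0.0807]],[0.4,[-0.7048,-0.8338,0],[0,0,-0.0807]],[0.4,[-0.7048,-0.8338,0],[0,0,-0.0807]],[0.4,[-0.7048,-0.8338,0],[0,0,-0.0807]]]'; python3 go.py -214 -121 205 90
```

```text
clock: 2.25
tcp_pos: [272.9, 372.6, 205.6]
tool_rot: [0.0, 0.01, 1.0, 0.0]
ft_force: [-0.1, 0.6, 0.7]
gripper_width: 66.0
grip_force: 0.0
now st [-388.9  242.2  205.6] F [-0.1  0.6  0.7] w 65.98396965238933 q [-1.04  0.12  0.04  2.   -0.01  1.01  0.55] t 2.25
shift [-0.2916, -0.6053, 0.0007] turn [0.0001, 0.0001, -0.0] mm 403.1190000464444
```

```bash
python3 -m jog '[[0.4,[-0.2916,-0.6053,0],[0,0,0]],[0.4,[-0.2916,-0.6053,0],[0,0,0]],[0.4,[-0.2916,-0.6053,0],[0,0,0]],[0.4,[-0.2916,-0.6053,0],[0,0,0]],[0.4,[-0.2916,-0.6053,0],[0,0,0]]]' >/dev/null; python3 go.py -214 -121 205 90
```

```text
now st [-280.5   16.9  205.8] F [1.2 0.6 0.7] w 65.89281284424455 q [-0.73  0.    0.29  2.13 -0.    1.01  1.11] t 2.75
shift [-0.1108, -0.2299, 0.0013] turn [0.0002, 0.0002, 0.0] mm 153.1252892916861
```

```bash
python3 -m jog '[[0.4,[-0.111,-0.23,0],[0,0,0]],[0.4,[-0.111,-0.23,0],[0,0,0]],[0.4,[-0.111,-0.23,0],[0,0,0]],[0.4,[-0.111,-0.23,0],[0,0,0]],[0.4,[-0.111,-0.23,0],[0,0,0]]]' >/dev/null; python3 go.py -214 -121 14 90
```

```text
now st [-214.2 -120.1  205.5] F [-0.3  0.4 -0.7] w 65.86420192819911 q [-0.53  0.08  0.47  2.06 -0.04  1.01  1.51] t 3.25
shift [-0.0003, -0.0014, 0.3191] turn [-0.0001, -0.0, -0.0008] mm 191.4677267975911
```

```bash
python3 -m jog '[[0.4,[0,-0.001,0.319],[0,0,0]],[0.4,[0,-0.001,0.319],[0,0,0]],[0.4,[0,-0.001,0.319],[0,0,0]],[0.4,[0,-0.001,0.319],[0,0,0]],[0.4,[0,-0.001,0.319],[0,0,0]]]' >/dev/null; python3 go.py -190 -121 14 90
python3 - <<'E'
from h import *
p=camera('scene'); save(p,'s1.png'); cv2.imwrite('pics/s1c.png',cv2.resize(p['image'][130:270,170:370,::-1],None,fx=3,fy=3))
E
```

```text
now st [-217.8 -119.1   10.3] F [-0.3  0.3  0.7] w 65.73222471612907 q [-0.41  0.44  0.38  2.21 -0.3   0.55  1.75] t 3.75
shift [-0.0464, -0.0033, -0.0065] turn [-0.0005, -0.0025, 0.0005] mm 28.15197534735788
```

View pics/s1c.png

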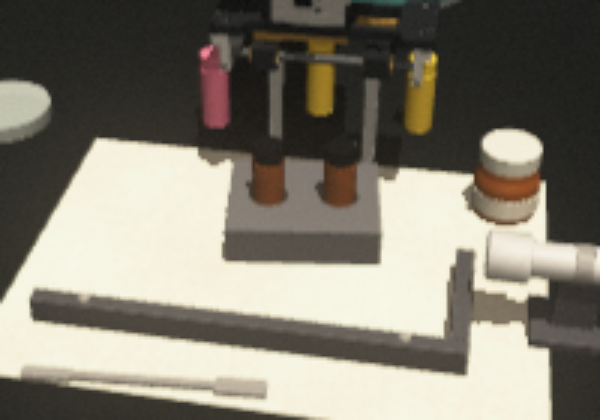

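The hand is behind the block's long side, clear of the jar and the coloured vials, with both fingers bracketing the middle of the face. Now I push.

```bash
python3 -m jog '[[0.4,[-0.01,-0.003,-0.004],[0,0,0]],[0.4,[-0.02,-0.003,-0.004],[0,0,0]],[0.4,[-0.03,-0.003,-0.004],[0,0,0]],[0.4,[-0.038,-0.003,-0.004],[0,0,0]],[0.4,[-0.046,-0.003,-0.004],[0,0,0]]]' >/dev/null; python3 go.py -110 -121 14 90
python3 -m jog '[[0.4,[-0.008,0,0],[0,0,0]],[0.4,[-0.016,0,0],[0,0,0]],[0.4,[-0.024,0,0],[0,0,0]],[0.4,[-0.032,0,0],[0,0,0]],[0.4,[-0.04,0,0],[0,0,0]]]' >/dev/null; python3 go.py -110 -121 14 90
```

```text
now st [-186.4 -121.3   17. ] F [-2.7  1.3  1.3] w 66.25676355381569 q [-0.4   0.46  0.38  2.14 -0.3   0.59  1.75] t 4.3
shift [-0.1273, 0.0004, 0.005] turn [0.0001, 0.0001, 0.0001] mm 76.46317240397154
now st [-162.5 -121.8   16.4] F [-2.4 -0.   0.7] w 65.72227295121132 q [-0.39  0.49  0.38  2.08 -0.31  0.62  1.76] t 4.8
shift [-0.0875, 0.0013, 0.004] turn [-0.0001, -0.0, -0.0001] mm 52.541243425232985
```

```bash
python3 -m jog '[[0.4,[-0.008,0,0.003],[0,0,0]],[0.4,[-0.016,0,0.003],[0,0,0]],[0.4,[-0.024,0,0.003],[0,0,0]],[0.4,[-0.032,0,0.003],[0,0,0]],[0.4,[-0.04,0,0.003],[0,0,0]]]' >/dev/null; python3 go.py -110 -121 14 90
python3 -m jog '[[0.4,[-0.007,0,0],[0,0,0]],[0.4,[-0.014,0,0],[0,0,0]],[0.4,[-0.021,0,0],[0,0,0]],[0.4,[-0.028,0,0],[0,0,0]],[0.4,[-0.032,0,0],[0,0,0]]]' >/dev/null; python3 go.py -110 -121 14 90
cat > bl.py <<'E'
from fit import *
import sys
v=np.load('st.npy'); c,s=np.cos(v[2]),np.sin(v[2]); R=np.array([[c,-s],[s,c]])
g=np.array([float(a) for a in sys.argv[1:3]]); w=v[:2]+R@g
for n in ('top','scene'):
    p=camera(n); m=getmask('block',p,(w[0],w[1],30))
    if m is None: print(n,'none'); continue
    b,f,t=fit([(p,m.astype(float))],BL,(w[0],w[1],v[2])); print(n,'block st',np.round(R.T@(b[:2]-v[:2]),1),round(b[2]-v[2],3),f,t)
E
python3 bl.py -60 -121
```

```text
now st [-138.4 -121.6   14.6] F [-1.4 -0.3 -0.5] w 65.62397893984115 q [-0.37  0.53  0.37  2.03 -0.31  0.64  1.76] t 5.3
shift [-0.0473, 0.001, 0.0011] turn [-0.0, 0.0, -0.0] mm 28.380544835220014
now st [-119.2 -121.6   14.7] F [-3.9  0.2  3.6] w 66.0965479440356 q [-0.36  0.55  0.37  1.98 -0.32  0.66  1.76] t 5.8
shift [-0.0153, 0.001, 0.0012] turn [-0.0, 0.0, -0.0] mm 9.24549212549921
top none
scene block st [ -70.4 -127.5] -0.022 682.7411764705882 1577.0
```

```bash
python3 -m jog '[[0.4,[-0.005,0,0],[0,0,0]],[0.4,[-0.01,0,0],[0,0,0]],[0.4,[-0.014,0,0],[0,0,0]],[0.4,[-0.017,0,0],[0,0,0]],[0.4,[-0.02,0,0],[0,0,0]]]' >/dev/null; python3 go.py -104 -121 14 90
python3 -m jog '[[0.4,[-0.003,0,0],[0,0,0]],[0.4,[-0.006,0,0],[0,0,0]],[0.4,[-0.006,0,0],[0,0,0]]]' >/dev/null; python3 go.py -104 -121 14 90
```

```text
now st [-107.6 -121.6   14.7] F [-4.7  0.5  3.5] w 65.96447086482183 q [-0.36  0.57  0.37  1.95 -0.32  0.68  1.76] t 6.5
shift [-0.0059, 0.001, 0.0011] turn [-0.0, -0.0001, -0.0] mm 3.6774583338988274
now st [-103.6 -121.6   14.7] F [-1.  -0.   0.1] w 65.38470631375452 q [-0.36  0.58  0.37  1.94 -0.32  0.68  1.76] t 6.8
shift [0.0007, 0.001, 0.0011] turn [-0.0001, 0.0002, -0.0] mm 0.9817668753319964
```

```bash
for i in 1; do python3 -m jog '[[0.4,[-0.003,0,0],[0,0,0]],[0.4,[-0.005,0,0],[0,0,0]],[0.4,[-0.005,0,0],[0,0,0]]]' >/dev/null; python3 go.py -104 -121 14 90; python3 -m jog '[[0.4,[-0.003,0,0],[0,0,0]],[0.4,[-0.005,0,0],[0,0,0]],[0.4,[-0.005,0,0],[0,0,0]]]' >/dev/null; python3 go.py -104 -121 14 90; done
```

```text
now st [-102.6 -121.5   14.4] F [-13.5   0.5   9.2] w 65.56795432743776 q [-0.35  0.58  0.37  1.94 -0.32  0.69  1.76] t 7.1
shift [0.0024, 0.0009, 0.0007] turn [0.0001, -0.0011, -0.0] mm 1.568449246324693
now st [-102.5 -121.5   13.8] F [-28.7   1.7  20.8] w 66.00443010128741 q [-0.35  0.58  0.37  1.93 -0.32  0.69  1.76] t 7.4
shift [0.0026, 0.0009, -0.0002] turn [0.0002, -0.0029, -0.0001] mm 1.6399913259546604
```

```bash
python3 -m jog '[[0.4,[0.02,0,0],[0,0,0]],[0.4,[0.08,0,-0.01],[0,0,0]],[0.4,[0.08,0,-0.08],[0,0,0]],[0.4,[0.08,0,-0.16],[0,0,0]],[0.4,[0.08,0,-0.23],[0,0,0]]]' >/dev/null; python3 go.py -48 -225 150 0; python3 bl.py -48 -121
```

```text
now st [-145.8 -121.7  154.9] F [ 0.7  0.1 -0.5] w 65.6761707100554 q [-0.48  0.29  0.48  1.96 -0.17  0.92  1.64] t 7.9
shift [-0.1631, -0.172, 0.0085] turn [0.0004, 0.0004, 0.4999] mm 142.3133717369245
top none
scene block st [ -67.5 -127.6] 0.023 917.2352941176471 1372.0
```

```bash
python3 -m jog '[[0.4,[-0.163,-0.172,0],[0,0,0.5]],[0.4,[-0.163,-0.172,0],[0,0,0.5]],[0.4,[-0.163,-0.172,0],[0,0,0.5]],[0.4,[-0.163,-0.172,0],[0,0,0.5]],[0.4,[-0.163,-0.172,0],[0,0,0.5]]]' >/dev/null; python3 go.py -48 -225 150 0
```

```text
now st [ -48.5 -226.3  150.6] F [ 0.   1.1 -1.3] w 66.18673818441027 q [-0.36  0.53  0.65  1.71 -0.36  1.03  1.21] t 8.6
shift [0.0009, 0.0022, 0.001] turn [-0.0009, 0.0001, 0.2586] mm 1.5432564773769692
```

```bash
python3 - <<'E'
from fit import *
v=np.load('st.npy')
p=camera('top'); q=camera('scene')
a=cv2.resize(p['image'][120:240,170:350,::-1],None,fx=3,fy=3);b=cv2.resize(q['image'][150:270,170:350,::-1],None,fx=3,fy=3)
b=b[:240+0] if 0 else b; c=np.hstack([a,b]); cv2.imwrite('pics/m1.png',cv2.resize(c,None,fx=.74,fy=.74))
E
python3 bl.py -48 -121
```

```text
top block st [ -44.9 -115.7] -0.001 1673.8901960784312 512.0
scene none
```

View pics/m1.png

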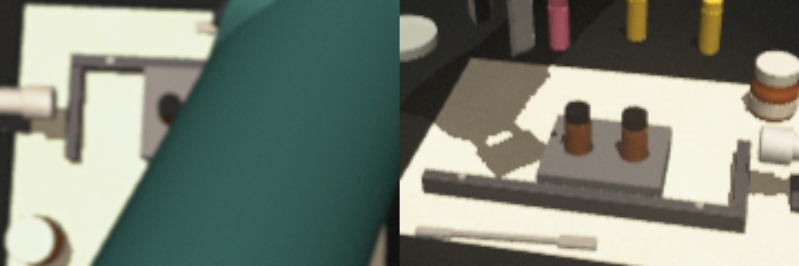

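The block is now flush along the long arm with both vials standing. Its left end is about 60 mm short of the short arm. I'll narrow the fingers, finish the turn and lower.

```bash
python3 -m jog '[[-0.25,[0,0.002,0],[0,0,0.2586]],[-0.25,[0,0.002,0],[0,0,0.2586]],[-0.25,[0,0.002,0],[0,0,0.2586]],[-0.25,[0,0.002,0],[0,0,0.2586]],[-0.25,[0,0.002,0],[0,0,0.2586]]]' >/dev/null; python3 go.py -48 -225 14 0
```

```text
now st [ -47.5 -223.7  152.7] F [-0.7  0.7 -0.4] w 35.92294410236762 q [-0.48  0.58  0.83  1.72 -0.48  1.06  0.55] t 9.4
shift [-0.0021, -0.0011, 0.2311] turn [0.0001, -0.0001, 0.0215] mm 138.69261657574035
```

```bash
python3 -m jog '[[-0.25,[-0.002,0,0.05],[0,0,0.0215]],[-0.25,[-0.002,0,0.231],[0,0,0.0215]],[-0.25,[-0.002,0,0.231],[0,0,0.0215]],[-0.25,[-0.002,0,0.231],[0,0,0.0215]],[-0.25,[-0.002,0,0.231],[0,0,0.0215]]]' >/dev/null; python3 go.py -48 -190 14 0
```

```text
now st [ -47.8 -225.4   13.9] F [-0.5 -0.6  0.9] w 35.429828761849485 q [-0.39  0.76  0.71  1.79 -0.64  0.84  0.61] t 9.9
shift [0.059, -0.0, -0.0002] turn [-0.0006, 0.0001, 0.0013] mm 35.38766011330257
```

```bash
python3 -m jog '[[-0.25,[0.015,0,0],[0,0,0.001]],[-0.25,[0.03,0,0],[0,0,0.001]],[-0.25,[0.043,0,0],[0,0,0.001]],[-0.25,[0.052,0,0],[0,0,0.001]],[-0.25,[0.06,0,0],[0,0,0.001]]]' >/dev/null; python3 go.py -48 -130 14 0
python3 -m jog '[[-0.25,[0.008,0,0],[0,0,0]],[-0.25,[0.016,0,0],[0,0,0]],[-0.25,[0.024,0,0],[0,0,0]],[-0.25,[0.032,0,0],[0,0,0]],[-0.25,[0.04,0,0],[0,0,0]]]' >/dev/null; python3 go.py -48 -130 14 0
```

```text
now st [ -47.  -188.9   14.9] F [ 0.2 -4.1  3.4] w 35.06310664267999 q [-0.46  0.75  0.71  1.8  -0.64  0.84  0.55] t 10.4
shift [0.0982, -0.0017, 0.0014] turn [0.0004, 0.0002, 0.0001] mm 58.93229855064094
now st [ -47.5 -164.9   14.1] F [ 0.2 -4.4  3.5] w 35.352991537417196 q [-0.5   0.75  0.71  1.8  -0.64  0.83  0.51] t 10.9
shift [0.0581, -0.0009, 0.0001] turn [-0.0, 0.0001, -0.0] mm 34.858470764199446
```

```bash
python3 -m jog '[[-0.25,[0.008,0,0],[0,0,0]],[-0.25,[0.016,0,0],[0,0,0]],[-0.25,[0.024,0,0],[0,0,0]],[-0.25,[0.032,0,0],[0,0,0]],[-0.25,[0.04,0,0],[0,0,0]]]' >/dev/null; python3 go.py -48 -130 14 0
python3 -m jog '[[-0.25,[0.005,0,0],[0,0,0]],[-0.25,[0.01,0,0],[0,0,0]],[-0.25,[0.014,0,0],[0,0,0]],[-0.25,[0.017,0,0],[0,0,0]]]' >/dev/null; python3 go.py -48 -126 14 0
```

```text
now st [ -47.4 -140.7   14.1] F [ 0.4 -3.6  2. ] w 35.196021083957476 q [-0.54  0.75  0.71  1.81 -0.64  0.83  0.47] t 11.4
shift [0.0178, -0.0009, 0.0001] turn [-0.0, 0.0, 0.0] mm 10.665079391064982
now st [ -47.5 -130.7   14. ] F [-0.6 -3.3  0.8] w 35.38530832481515 q [-0.55  0.75  0.71  1.81 -0.64  0.83  0.46] t 11.8
shift [0.0079, -0.0009, 0.0001] turn [-0.0, 0.0, 0.0] mm 4.748104331317467
```

```bash
python3 -m jog '[[-0.25,[0.003,0,0],[0,0,0]],[-0.25,[0.006,0,0],[0,0,0]],[-0.25,[0.008,0,0],[0,0,0]],[-0.25,[0.008,0,0],[0,0,0]]]' >/dev/null; python3 go.py -48 -126 14 0
python3 -m jog '[[-0.25,[0.002,0,0],[0,0,0]],[-0.25,[0.004,0,0],[0,0,0]],[-0.25,[0.004,0,0],[0,0,0]]]' >/dev/null; python3 go.py -48 -126 14 0
```

```text
now st [ -47.7 -128.7   14.1] F [ -0.5 -15.3  -0.1] w 35.09749117157988 q [-0.56  0.75  0.71  1.81 -0.64  0.83  0.45] t 12.2
shift [0.0045, -0.0005, 0.0001] turn [0.0, 0.001, -0.0006] mm 2.70671128381513
now st [ -47.7 -128.6   14.2] F [ -1.1 -24.2  -0.6] w 35.46622421869871 q [-0.56  0.75  0.72  1.81 -0.64  0.83  0.45] t 12.5
shift [0.0043, -0.0005, 0.0003] turn [0.0001, 0.0018, -0.0011] mm 2.6247506111470598
```

```bash
python3 -m jog '[[-0.25,[-0.02,0,0],[0,0,0]],[-0.25,[-0.08,0,-0.01],[0,0,0]],[-0.25,[-0.08,0,-0.09],[0,0,0]],[-0.25,[-0.08,0,-0.17],[0,0,0]],[-0.25,[-0.08,0,-0.23],[0,0,0]]]' >/dev/null; python3 go.py -170 -65 150 90; python3 bl.py -48 -60
python3 - <<'E'
from fit import *
p=camera('top'); q=camera('scene')
a=cv2.resize(p['image'][130:220,180:280,::-1],None,fx=4,fy=4,interpolation=2);b=cv2.resize(q['image'][185:275,250:350,::-1],None,fx=4,fy=4,interpolation=2)
cv2.imwrite('pics/m2.png',np.hstack([a,b]))
E
```

```text
now st [ -47.2 -171.8  154.6] F [ 0.4  0.4 -1.3] w 35.30300286803802 q [-0.58  0.58  0.85  1.73 -0.49  1.06  0.41] t 13.0
shift [0.1779, -0.2047, 0.0076] turn [0.0004, 0.0001, -0.5002] mm 162.78672874132153
top none
scene block st [-72.4 -60. ] 0.003 982.2392156862746 1311.0
```

View pics/m2.png

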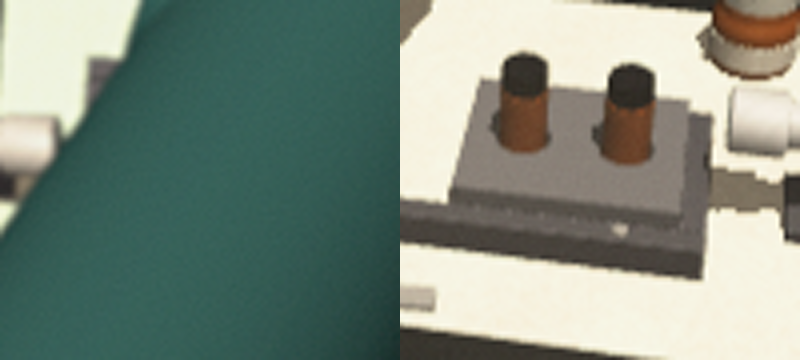

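The block looks home against both arms, with both vials standing. I'll add one confirming nudge on the long side.

```bash
python3 -m jog '[[0.2,[0.178,-0.205,0],[0,0,-0.5]],[0.2,[0.178,-0.205,0],[0,0,-0.5]],[0.2,[0.178,-0.205,0],[0,0,-0.5]],[0.2,[0.178,-0.205,0],[0,0,-0.5]],[0.2,[0.178,-0.205,0],[0,0,-0.5]]]' >/dev/null; python3 go.py -160 -62 150 90
```

```text
now st [-172.6  -62.6  151.2] F [ 1.6 -1.2  0.5] w 56.55690751783654 q [-0.83  0.3   0.75  2.02 -0.26  0.92  0.8 ] t 13.8
shift [-0.0138, 0.0159, 0.002] turn [-0.0001, -0.0007, -0.2581] mm 12.709244914037507
```

```bash
python3 -m jog '[[0.2,[0,0,0],[0,0,-0.2581]],[0.2,[0,0,0],[0,0,-0.2581]],[0.2,[0,0,0],[0,0,-0.2581]],[0.2,[0,0,0],[0,0,-0.2581]],[0.2,[0,0,0],[0,0,-0.2581]]]' >/dev/null; python3 go.py -140 -62 14 90
```

```text
now st [-171.1  -64.9  151.1] F [-0.2 -0.6 -0.9] w 56.4354173541146 q [-0.71  0.28  0.6   2.01 -0.2   0.91  1.49] t 14.3
shift [-0.0519, 0.0083, 0.2283] turn [-0.0002, -0.0006, -0.0205] mm 140.58266587550202
```

```bash
python3 -m jog '[[0.2,[-0.05,0.005,0.05],[0,0,-0.0205]],[0.2,[-0.052,0.005,0.228],[0,0,-0.0205]],[0.2,[-0.052,0.005,0.228],[0,0,-0.0205]],[0.2,[-0.052,0.005,0.228],[0,0,-0.0205]],[0.2,[-0.052,0.005,0.228],[0,0,-0.0205]]]' >/dev/null; python3 go.py -106 -62 14 90
```

```text
now st [-140.1  -64.7   14.6] F [0.4 0.3 0.9] w 56.10224189758317 q [-0.56  0.55  0.47  2.02 -0.4   0.66  1.72] t 14.8
shift [-0.0568, 0.0049, 0.0008] turn [-0.0004, -0.001, -0.0022] mm 34.19652977986615
```

```bash
python3 -m jog '[[0.2,[-0.02,0.004,0],[0,0,-0.002]],[0.2,[-0.035,0.004,0],[0,0,-0.002]],[0.2,[-0.045,0.004,0],[0,0,-0.002]],[0.2,[-0.053,0.004,0],[0,0,-0.002]],[0.2,[-0.06,0.004,0],[0,0,-0.002]]]' >/dev/null; python3 go.py -104 -62 14 90
python3 -m jog '[[0.2,[-0.003,0,0],[0,0,0]],[0.2,[-0.005,0,0],[0,0,0]],[0.2,[-0.005,0,0],[0,0,0]]]' >/dev/null; python3 go.py -102 -62 14 90
```

```text
now st [-102.7  -61.9   15.7] F [-3.1 -0.3  2.6] w 56.443581971163 q [-0.53  0.6   0.47  1.93 -0.4   0.7   1.73] t 15.3
shift [0.0021, -0.0001, 0.0028] turn [0.0, 0.0, -0.0] mm 2.126108009070194
now st [-102.5  -62.    14.9] F [-14.2   0.4  10. ] w 56.06163919388795 q [-0.53  0.6   0.47  1.92 -0.4   0.71  1.73] t 15.6
shift [-0.0008, -0.0001, 0.0014] turn [0.0001, -0.0016, -0.0] mm 0.9931091657005459
```

The stop resists at the same -102.5 as before, so the long side is flush. I'll retreat and check from the top.

```bash
python3 -m jog '[[0.2,[0.02,0,0],[0,0,0]],[0.2,[0.07,0,-0.01],[0,0,0]],[0.2,[0.07,0,-0.09],[0,0,0]],[0.2,[0.07,0,-0.17],[0,0,0]],[0.2,[0.07,0,-0.25],[0,0,0]]]' >/dev/null; python3 -m jog '[[0.2,[0.08,0.08,-0.05],[0,0,0]],[0.2,[0.15,0.16,-0.05],[0,0,0]],[0.2,[0.15,0.24,-0.05],[0,0,0]],[0.2,[0.15,0.32,-0.05],[0,0,0]],[0.2,[0.15,0.4,-0.05],[0,0,0]]]'
python3 bl.py -48 -60
python3 - <<'E'
from fit import *
v=np.load('st.npy');c,s=np.cos(v[2]),np.sin(v[2])
p=camera('top'); q=camera('scene')
a=cv2.resize(p['image'][120:260,150:350,::-1],None,fx=2,fy=2,interpolation=2)
h=[v[0]-48*c+60*s,v[1]-48*s-60*c,v[2]]
overlay(p,[(BL,h)],'t.png',(135,205,190,290)); t=cv2.imread('pics/t.png'); a=cv2.resize(t,(400,280))
b=cv2.resize(q['image'][150:290,150:350,::-1],None,fx=2,fy=2,interpolation=2)
cv2.imwrite('pics/m3.png',np.hstack([a,b]))
E
```

```text
clock: 16.6
tcp_pos: [427.8, 283.8, 195.8]
tool_rot: [0.0, 0.009, 1.0, 0.001]
ft_force: [1.1, 0.4, 0.5]
gripper_width: 56.6
grip_force: 0.0
top block st [-45.7 -58.2] 0.004 369.81568627450974 1851.0
scene block st [-69.2 -59.9] 0.005 904.6313725490196 1438.0
```

View pics/m3.png

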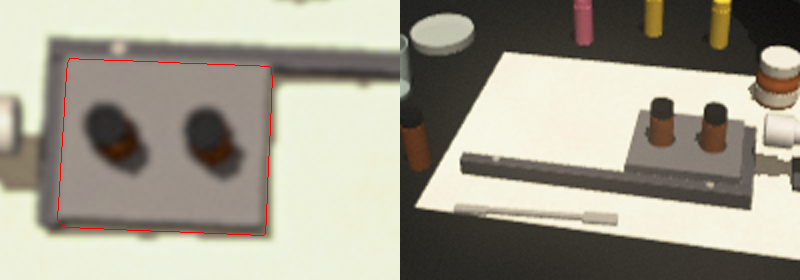

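The block's outline matches the home pose to within about a pixel. Both vials are standing, the bystanders are unmoved and the hand is clear. Handing in.

```bash
python3 -c "
from cell import manip; print(manip.sign_off())"
```

```text
the job is handed in; nothing more can be done
None
```

I pushed the block home into the inner corner of the L. It met firm resistance against both arms, both vials are standing, the bystanders look undisturbed, the hand is clear, and I handed the job in at about 17 s; no verdict came back.

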